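# Couple a bicycle trailer's drawbar to a tow ball and lock it

## Robot

A 6-joint arm with a two-finger parallel gripper is mounted at the origin on a cart in front of the work surface, level with it; the furniture and walls round the work are solid. World frame = base frame: x ahead of the robot, y to its left, z up, the work surface at z = 0. Lengths are in mm, angles in rad, forces in N, time in s.
With the tool pointing down it reaches from about 350 to 875 mm from the base axis. Payload 4.2 kg.
Tool frame: the origin (TCP) lies on the mounting face of the last link; the fingertips stand 173 mm ahead of it and the grasp point (between the pads) lies 155 mm ahead of it; z points along the fingers, y is the line along which they close (so a half turn about z gives the same grasp; the last joint's range is limited). The gripper opens to 85 mm and grips with 20 to 120 N. Pads are 22 mm wide; open, the fingers measure 114 mm over their backs; the gripper's body (76 mm by 85 mm) begins 54 mm behind the grasp point. The pads swing forward as they close: fully open they stand 13 mm farther back than shut.
Start: joints at [1.572, 0.385, 0.008, 0, -1.194, -0.259], TCP at [159.314, 604.333, 404.712] pointing down, gripper open.
Joint ranges: [-3.14, 3.14], [-1.21, 2.06], [-1.07, 1.41], [-3.16, 2.05], [-2.99, -0.16], [-3.1, 3.1]. Speed limits (rad/s): [2.79, 2.79, 3.14, 3.14, 3.14, 3.14].

## Interface

Orientations are given as a unit quaternion [w, x, y, z].
In Python, from plant import ctrl gives the robot as it stands.
- The arm moves only by the tool step_arm, never from a script. Its arguments are lists of equal length, an entry for each row: "translation": the shift along the world's x, y, z in shares of 1000 mm (1.0 is 1000 mm), a list of three; "rotation": the turn, a rotation vector about the world's x, y, z in shares of pi rad (1.0 is pi rad), a list of three; "hand": the opening, from -1 (shut) to 1 (fully open). In form: {"translation": [[x, y, z], ...], "rotation": [[ax, ay, az], ...], "hand": [hand, ...]}. A call has 1 to 5 rows; each row is the pose to reach, as a shift and turn from the pose commanded when the call began; what a row does not reach only later rows make up. A row lasts 1/12 s, in which the tool goes at most 41.7 mm and 7.16 degrees, less where a joint would pass 70% of its speed; a pose out of reach is approached as far as the arm can. Shift and turn numbers lie between -1 and 1, and a call with a number outside is refused. A call with a gripper value outside its range is refused whole. The fingers move at their own pace and stop on an object; "grip_force" is the grip in N (left out, the last holds). Time passes only in rows, so rows that repeat a pose let the fingers close. It gives the time, the measured TCP pose, the force, the opening and the grip force at its end, in the units of the state.
- ctrl.get_state(): the state, without advancing time (a new reading comes with each control period).
- ctrl.snapshot(name): name is "side" or "top"; returns the picture (400x640x3 uint8, blue, green, red); there is no depth.
- ctrl.camera_info(name): a dict with "fovy" (degrees; the focal length in pixels is half the picture's height over the tangent of half this angle, whatever the lens; pixels are square), "cx", "cy" (the principal point, pixels), "world_from_camera" (4x4, takes a point from camera to world coordinates). Camera axes: x right, y up, looking along -z (the intrinsics and any distortion apply to the point x, -y, -z); pixel columns grow to the right and rows downward; lengths in mm; the calibration is good to about 2 mm. A picture is of the moment at which its call begins. camera_info takes no time and is no camera call.
- ctrl.close_job(): hands the job in; it is judged then, once.
Trained networks look in the newest picture that a camera, given by its name, has taken for a name from the list of things; names that differ only in an ending like _2 or _b are one class to them, and where a whole thing is asked for, a point or a joint stands for the part that bears it (a point fixed in the world has none). Each returns a list of dicts, best first, with "conf" (0 to 1); they miss things now and then, are a little off and sometimes report something else, mostly with a low value. They report only what shows in the picture. A call takes as long as a camera call.
- ctrl.find_in(camera, query): "location" ([column, row] in pixels, amid what is visible of it).
The state is a dict: "time_s": time; "joint_positions": joint angles; "joint_velocities": joint speeds; "joint_torque": joint torques, N m; "tcp_pos": TCP position; "eef_rot": TCP orientation; "ft_force": force on the tool from outside, world axes, zero at the start; "wrist_torque": the same for the moment, N m; "gripper_width": finger opening in mm; "grip_force": force on a finger pad.
Only numpy, scipy, OpenCV 4.12 (cv2) and the standard library are available. Lean on these libraries where they do the work, as an engineer would, in place of code of your own. Each camera call takes 0.05 s, during which the arm holds its last target. There are 200 camera calls.

## Task

Swing the red handle of the trailer coupler fully up, lower the coupler gently onto the tow ball of the blue hitch stand until it sits fully home with its drawbar lying on the stand's black rest, then press the handle fully down to lock it and let go. The ball is clamped off the stand's centre, to any side, so feel the socket onto the ball and never force it; leave the loose things lying about where they are.

Things in the scene. Friction and masses are not known exactly. Their poses are not given: they have to be found in the camera images.
- coupler: Grey trailer coupler on a bright steel drawbar, 190 x 65 x 61 mm, 0.6 to 0.85 kg, lying flat. Origin on its underside below the socket's centre; +x to the closed front of the head, z up; the drawbar (30 mm wide, 26 mm high from the underside) spans x = -155 to -55 mm. Its centre of mass is about 80 mm behind the origin.
- socket (a point): Centre of the socket, 30 mm above the coupler's underside; the ball's centre when home. It opens downward: 43 mm between walls for a 40 mm ball. The lowest 12 mm of the mouth flare to 58 mm, all round but for a gap at the rear; off centre, the round ball meets the rim early and pushes the head towards centring. With the handle down a pawl blocks the socket; with it up the socket is free.
- drawbar_grip (a point): Point on the drawbar's axis, 13 mm above the underside and 100 mm behind the socket's centre: grip the drawbar here across its 30 mm width (from above, with the handle up to clear the hand).
- handle_hinge (a point): Handle's hinge point on the coupler, 32 mm behind and 14 mm above the socket's centre; the hinge axis is the coupler's y.
- knob (a point): Centre of the 20 mm round red knob at the handle's end, 70 mm behind and 8 mm above the hinge with the handle down (12 mm clear between handle and drawbar). It moves on an arc of 70.5 mm radius about the hinge.
- handle (a joint): Handle's angle: 0 = down, locked (pawl under the ball), 1.6 = stop, fully up (knob above the hinge). A stiff hinge: it stays where it is put; about 2 N at the knob moves it. If the coupler is not home the pawl strikes the ball and the handle does not go down.
- hitch_stand: Blue stand fixed to the bench, plate 215 x 100 x 12 mm; origin on its underside on the axis of the ball's round foot, axes as the coupled coupler's. Steel ball, 40 mm, centre 75 mm up on an 18 mm shank, 12 mm from that axis: the eccentric foot is clamped at any angle, not measured: feel or look. At x = -142 mm the springy black rest, 70 mm wide, 45 mm high, bears the level underside when home.
- sprocket: Loose steel sprocket, 67 mm across, 8 mm thick; bystander.
- black_tape: Loose roll of black tape, 62 mm across, 19 mm high; bystander.
- marker: Loose blue and white marker pen, 135 mm long; bystander.
- brown_can: Loose brown tin, 66 mm across, 81 mm high; bystander.

How it is judged (in metres and radians):
On the way, in this order (a step that is already met when the one before it is completed fails the run):
1. the handle is swung up (past 1.2 rad) while the coupler is still off the ball (value of joint handle above 1.2 rad and horizontal distance between socket and hitch_stand above 0.05 m), for 0.2 s.
2. the coupler sits home on the ball and the rest, handle still up (past 1.0 rad) (z of socket in the frame of hitch_stand between 0.0725 and 0.0775 m and horizontal distance between socket and hitch_stand below 0.022 m and angle between coupler's own z axis and vertical below 0.06 rad and value of joint handle above 1 rad), for 0.2 s.
At the end, for the whole second after the job is handed in: The socket's centre is within 2.5 mm of the ball's height (75 mm above the stand's underside) and within 22 mm of the stand's origin in plan (the ball's own place), the coupler tilts less than 0.06 rad, the handle is down (below 0.08 rad), and the coupler is at rest (z of socket in the frame of hitch_stand between 0.0725 and 0.0775 m and horizontal distance between socket and hitch_stand below 0.022 m and angle between coupler's own z axis and vertical below 0.06 rad and value of joint handle below 0.08 rad and linear speed of coupler below 0.02 m/s); the robot touches nothing.
It fails at once if the hand forces the coupler: more than 40 N between it and the stand while the fingers touch it (contact force between coupler and hitch_stand above 40 N and contact force between the fingers and coupler above 0.5 N).
It fails at once if the coupler is dropped or struck onto the stand: more than 80 N between them (contact force between coupler and hitch_stand above 80 N).
It fails at once if the sprocket, tape roll, marker or brown tin is moved by more than 20 mm (distance of any of sprocket, black_tape, marker, brown_can from where it was at the start of the episode above 0.02 m).
It also fails if it takes over 72 s, if anything falls off the work surface, if the arm or the gripper's body presses on something with over 40 N, if the wrist force passes 120 N, or if a joint passes its speed limit or range.

## Working session

There is one attempt and no reset: what is moved stays moved. The work goes in short steps, Python scripts to look and compute and a tool call to move; the robot and the scene stay as the last step left them, time stands still between calls to the robot, and variables do not carry over. Pictures are saved under pics/ and viewed, at most 10 in all, crops included, and the job is handed in when it is done.

Besides the shell and the picture viewer there is one more tool, called after "Call:" in YAML: its name, and indented under it one key for each argument. step_arm: Moves the arm, as the interface text tells. Its arguments: {"type":"object","properties":{"translation":{"type":"array"},"rotation":{"type":"array"},"hand":{"type":"array"},"grip_force":{"type":"number"}},"required":["translation","rotation","hand"]}

```bash
mkdir -p pics; python3 - <<'E'
from plant import ctrl
import cv2,numpy as np
for c in("side","top"):
    cv2.imwrite(f"pics/{c}0.png",ctrl.snapshot(c)); i=ctrl.camera_info(c); print(c,{k:(np.round(v,3).tolist()) if k!='name' else v for k,v in i.items() if not isinstance(v,str)})
    for q in("coupler","socket","drawbar_grip","handle_hinge","knob","hitch_stand","sprocket","black_tape","marker","brown_can"):
        print(q,[(np.round(d["location"]).tolist(),round(d["conf"],2)) for d in ctrl.find_in(c,q)[:2]])
s=ctrl.get_state();print(s)
E
```

```text
side {'fovy': 42.914, 'cx': 318.551, 'cy': 205.967, 'world_from_camera': [[-0.974, 0.163, -0.156, 373.302], [-0.225, -0.665, 0.712, 969.654], [0.012, 0.729, 0.684, 986.604], [0.0, 0.0, 0.0, 1.0]]}
coupler [([346.0, 166.0], 0.92)]
socket [([345.0, 164.0], 0.65)]
drawbar_grip [([345.0, 166.0], 0.61)]
handle_hinge [([348.0, 164.0], 0.8)]
knob [([354.0, 160.0], 0.47)]
hitch_stand [([304.0, 276.0], 0.92)]
sprocket [([338.0, 231.0], 0.65), ([282.0, 211.0], 0.45)]
black_tape [([283.0, 211.0], 0.81)]
marker [([319.0, 346.0], 0.86)]
brown_can [([306.0, 133.0], 0.63)]
top {'fovy': 47.886, 'cx': 319.213, 'cy': 196.553, 'world_from_camera': [[-0.004, 0.987, -0.161, 338.871], [-1.0, -0.005, -0.002, 24.489], [-0.003, 0.161, 0.987, 1574.197], [0.0, 0.0, 0.0, 1.0]]}
coupler [([395.0, 207.0], 0.95)]
socket [([392.0, 202.0], 0.75)]
drawbar_grip [([392.0, 206.0], 0.83)]
handle_hinge [([394.0, 206.0], 0.79)]
knob [([395.0, 209.0], 0.61)]
hitch_stand [([268.0, 205.0], 0.82)]
sprocket [([321.0, 206.0], 0.45)]
black_tape [([328.0, 174.0], 0.45)]
marker [([217.0, 222.0], 0.66)]
brown_can [([426.0, 159.0], 0.6)]
{'time_s': 1.1, 'joint_positions': array([ 1.57159635e+00,  3.84718383e-01,  7.88086162e-03,  2.47080323e-05,
       -1.19399222e+00, -2.58620411e-01]), 'joint_velocities': array([-3.29984257e-04,  1.49458578e-03, -2.60277194e-04,  1.21364048e-05,
        8.84669607e-04,  1.02608057e-03]), 'joint_torque': array([ 9.00749383e-04, -3.92100227e+01,  1.88622773e+01,  4.19073746e+00,
       -2.98605464e-04, -4.68943114e-06]), 'tcp_pos': array([159.31942812, 604.3344263 , 404.69713465]), 'eef_rot': array([ 1.50794515e-05,  9.91703165e-01, -1.28548950e-01,  1.35515678e-05]), 'ft_force': array([ 0.21500028, -0.43394889,  0.44921526]), 'wrist_torque': array([ 0.00653528, -0.03457652,  0.01849745]), 'grip_force': 0.0, 'gripper_width': 85.64549199841741}
```

View pics/side0.png

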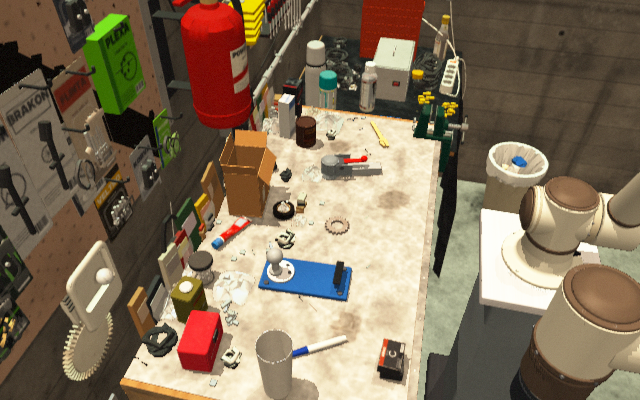

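View pics/top0.png

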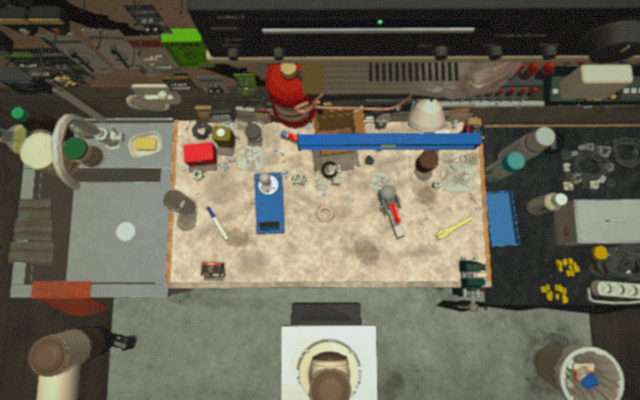

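The side view shows the coupler with its head near (333,166), knob near (363,158) and drawbar end near (380,170). The stand's ball is near (275,255) and the rest near (340,272). The top view shows the coupler at about (390,195) to (401,236), the stand at (268,205) and a blue bar overhead at row 140. I'll enlarge crops to get precise points.

```bash
cat > h.py <<'E'
from plant import ctrl
import cv2,numpy as np
def crop(c,im,u0,v0,w,h,s): return cv2.resize(im[v0:v0+h,u0:u0+w],None,fx=s,fy=s,interpolation=cv2.INTER_CUBIC)
def cam(c):
    i=ctrl.camera_info(c); f=200/np.tan(np.radians(i["fovy"])/2); return f,i["cx"],i["cy"],np.array(i["world_from_camera"])
def ray(c,u,v):
    f,cx,cy,T=cam(c); d=T[:3,:3]@np.array([(u-cx)/f,-(v-cy)/f,-1]); return T[:3,3],d/np.linalg.norm(d)
def atz(c,uv,z):
    o,d=ray(c,*uv); return o+d*(z-o[2])/d[2]
def tri(a,b):
    A=[];y=[]
    for c,uv in(("side",a),("top",b)):
        o,d=ray(c,*uv); P=np.eye(3)-np.outer(d,d); A.append(P); y.append(P@o)
    p,*_=np.linalg.lstsq(np.vstack(A),np.hstack(y),rcond=None); 
    return p, [np.linalg.norm(A[i]@p-y[i]) for i in(0,1)]
def proj(c,p):
    f,cx,cy,T=cam(c); q=np.linalg.inv(T)@np.append(p,1); return np.array([cx+f*q[0]/-q[2],cy-f*q[1]/-q[2]])
E
python3 - <<'E'
from h import *
print({c:{k:v for k,v in ctrl.camera_info(c).items() if k not in("world_from_camera",)} for c in("side","top")})
a=cv2.imread("pics/side0.png");b=cv2.imread("pics/top0.png")
A=np.vstack([np.hstack([crop("",a,315,140,80,50,5),crop("",b,360,175,80,75,5)[:250]]) ,np.hstack([crop("",a,255,240,100,66,4)[:260],crop("",b,240,165,67,75,4)[:260],np.zeros((260,132,3),np.uint8)])])
print(A.shape);cv2.imwrite("pics/c1.png",A)
E
```

```text
{'side': {'fovy': 42.91375180378188, 'cx': 318.5510299785795, 'cy': 205.96735059779812}, 'top': {'fovy': 47.8862438024909, 'cx': 319.21311991940223, 'cy': 196.553096445201}}
(510, 800, 3)
```

View pics/c1.png

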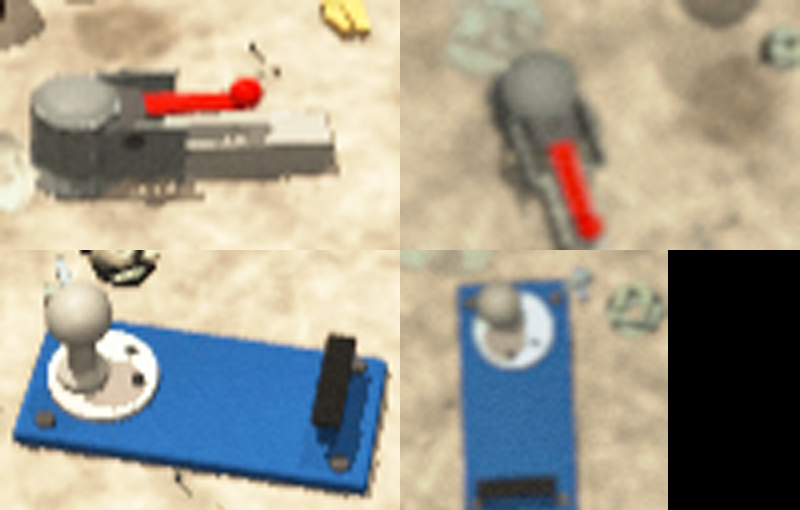

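The crops show the knob at side (363.8,158.2) and top (397.6,220.2), and the head top at side (329.6,159) and top (387.8,192.2). The ball is at side (274.6,255.2) and top (264.6,178.4), and the white foot at side (280.3,270.3) and top (267.8,184.4).

```bash
python3 - <<'E'
from h import *
np.set_printoptions(precision=1,suppress=True)
a=cv2.imread("pics/side0.png");b=cv2.imread("pics/top0.png")
def pr(n,p): print(n,p[0],np.array(p[1]))
pr("knob",tri((363.8,158.2),(397.6,220.2)))
pr("headtop",tri((329.6,159.2),(387.8,192.2)))
pr("ball",tri((274.6,255.2),(264.6,178.4)))
pr("foot",tri((280.3,270.3),(267.8,184.4)))
# red
for c,im,r in(("side",a,(315,140,80,50)),("top",b,(360,175,80,75))):
    u,v,w,h=r; s=im[v:v+h,u:u+w].astype(int); m=(s[...,2]>150)&(s[...,1]<80)
    y,x=np.nonzero(m); 
    print(c,"red range",x.min()+u,x.max()+u,y.min()+v,y.max()+v)
    k=cv2.fitLine(np.c_[x+u,y+v].astype(np.float32),cv2.DIST_L2,0,.01,.01).ravel(); print(k)
    u,v,w,h=(230,165,80,80) if c=="top" else (250,235,110,80)
    s=im[v:v+h,u:u+w].astype(int); m=(s[...,0]>s[...,2]+60).astype(np.uint8)
    n,l,st,_=cv2.connectedComponentsWithStats(m);i=1+st[1:,4].argmax();y,x=np.nonzero(l==i)
    hull=cv2.convexHull(np.c_[x+u,y+v].astype(np.float32))
    q=cv2.approxPolyDP(hull,4,True)[:,0]; rr=cv2.minAreaRect(hull)
    print(c,"poly",q); print([atz(c,p,12)[:2] for p in q]); print([atz(c,p,12)[:2] for p in cv2.boxPoints(rr)] if c=="top" else "")
# drawbar end top face (26mm): side crop px
print("bar end side", atz("side",(315+313/5-.4,140+112/5-.4),26),atz("side",(315+333/5-.4,140+143/5-.4),26))
for c,q in(("brown_can",(426,159)),("sprocket",(324,213)),("black_tape",(329,170)),("marker",(217,222))): print(c,atz("top",q,10))
# head yaw from headtop z=61 and knob z=52
print(atz("top",(387.8,192.2),61),atz("side",(329.6,159.2),61),atz("top",(397.6,220.2),52),atz("side",(363.8,158.2),52))
print(atz("top",(264.6,178.4),75),atz("side",(274.6,255.2),75))
E
python3 - <<'E'
import cv2,numpy as np,sys
sys.path.insert(0,'.')
from h import *
b=cv2.imread("pics/top0.png")
A=np.hstack([crop("",b,375,178,40,70,8), crop("",b,280,100,220,120,2)[:240].copy() if 0 else cv2.copyMakeBorder(crop("",b,285,115,220,130,2),0,300,0,0,cv2.BORDER_CONSTANT)])
cv2.imwrite("pics/c2.png",A);print(A.shape)
E
```

```text
knob [ 503.4 -238.2   52.2] [0.8 0.8]
headtop [ 600.5 -207.6   53.2] [0. 0.]
ball [645.2 212.4  75.8] [1. 1.]
foot [635.1 208.   18. ] [1.3 1.3]
side red range 344 366 156 162
[  1.   -0.1 355.4 159.6]
side poly [[350. 268.]
 [345. 299.]
 [259. 286.]
 [266. 261.]
 [286. 258.]]
[array([469.6, 155.7]), array([464. , 251.1]), array([671.4, 261.9]), array([678.5, 183. ]), array([632.5, 161.6])]

top red range 390 399 203 222
[  0.3   0.9 394.3 212.6]
top poly [[257. 227.]
 [255. 180.]
 [279. 173.]
 [283. 224.]]
[array([487. , 244.3]), array([653.7, 254.4]), array([678.6, 169.7]), array([497.1, 154. ])]
[array([675.8, 258.7]), array([680.3, 164. ]), array([491.3, 152.7]), array([487. , 245.6])]
bar end side [ 463.4 -263.2   26. ] [ 447.5 -236.3   26. ]
brown_can [ 727.4 -353.7   10. ]
sprocket [535.2  11.   10. ]
black_tape [689.   -7.7  10. ]
marker [505.4 384.5  10. ]
[ 599.2 -206.4   61. ] [ 598.6 -197.7   61. ] [ 504.2 -238.2   52. ] [ 502.6 -238.3   52. ]
[646.4 212.6  75. ] [644.4 211.8  75. ]
(560, 760, 3)
```

View pics/c2.png

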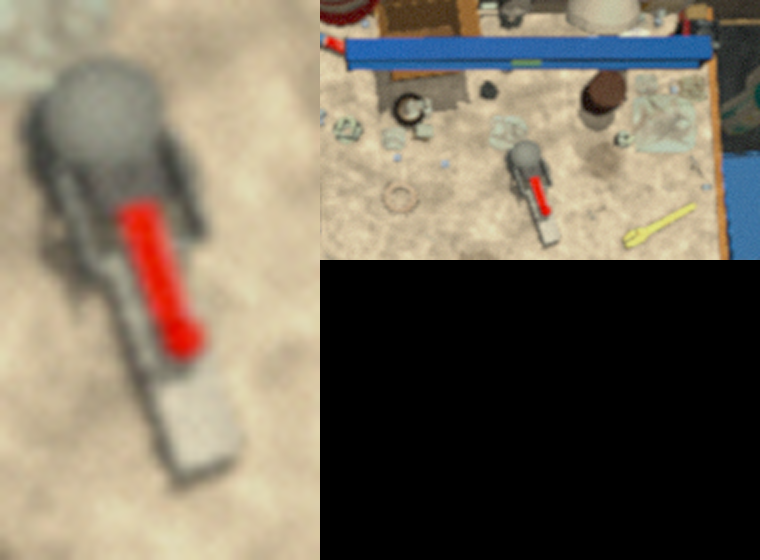

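The enlarged top view shows the drawbar end edge centre near (400.8,235.4), the red handle running from (392.5,204) to the knob at (397.6,220.2), and the head dome near (388,192.5). Next I'll fit the coupler and stand poses.

```bash
python3 - <<'E'
from h import *
from scipy.optimize import least_squares
np.set_printoptions(precision=3,suppress=True)
o=[("top",(-102,0,52),(397.6,220.2)),("side",(-102,0,52),(363.8,158.2)),("top",(-155,0,26),(400.8,235.4)),
("side",(-155,15,26),(315+313/5-.4,140+112/5-.4)),("side",(-155,-15,26),(315+333/5-.4,140+143/5-.4)),("top",(0,0,58),(387.8,192.2)),("side",(0,0,58),(329.6,159.6))]
# side cam looks toward -y, x flipped: try both corner orders
def W(p,m): c,s=np.cos(p[2]),np.sin(p[2]); return np.array([p[0]+c*m[0]-s*m[1],p[1]+s*m[0]+c*m[1],m[2]])
for sw in(1,-1):
    f=lambda p:np.hstack([proj(c,W(p,(m[0],sw*m[1],m[2])))-q for c,m,q in o])
    r=least_squares(f,[600,-207,.3],loss="soft_l1"); print(sw,r.cost,r.x,r.fun.reshape(-1,2).round(1).tolist())
    if sw==-1 or 1: 
        for n,m in(("knob",(-102,0,52)),("grip",(-95,0,13)),("hinge",(-32,0,44))): print(n,W(r.x,m))
E
```

```text
1 15.7006151349641 [ 600.516 -205.797    0.31 ] [[-0.4, 0.2], [-0.3, 0.2], [0.4, 0.5], [3.8, 5.6], [-1.9, -6.7], [-0.3, -0.2], [-0.1, -1.3]]
knob [ 503.393 -236.958   52.   ]
grip [ 510.058 -234.819   13.   ]
hinge [ 570.046 -215.573   44.   ]
-1 2.6392439752296184 [ 600.637 -204.628    0.315] [[-0.6, 0.2], [-0.5, 0.4], [0.2, 0.4], [2.0, -0.5], [-0.3, -0.5], [-0.7, -0.3], [-0.2, -1.1]]
knob [ 503.663 -236.251   52.   ]
grip [ 510.318 -234.081   13.   ]
hinge [ 570.214 -214.549   44.   ]
```

The manual's scale: shifts go in shares of 1000 mm and turns go in shares of pi rad. Converting my numbers, 180 mm / 1000 = 0.18, 150 mm / 1000 = 0.15, 0.5 rad / 3.1416 = 0.1592.

Call:
step_arm:
  translation:
    - [0.04,-0.01,-0.01]
    - [0.08,-0.02,-0.02]
    - [0.118,-0.035,-0.03]
    - [0.15,-0.06,-0.04]
    - [0.18,-0.088,-0.05]
  rotation:
    - [0,0,0.0318]
    - [0,0,0.0637]
    - [0,0,0.0955]
    - [0,0,0.1273]
    - [0,0,0.1592]
  hand: [1,1,1,1,1]

```text
time_s: 1.52
tcp_pos: [339.2, 517.5, 354.5]
eef_rot: [-0.0, 0.992, 0.123, 0.0]
ft_force: [1.2, 0.2, 0.2]
gripper_width: 85.2
grip_force: 0.0
```

Converted, -176 mm / 1000 = -0.176, -139 mm / 1000 = -0.139, 0.07 rad / 3.1416 = 0.0223.

Call:
step_arm:
  translation:
    - [0.022,-0.034,-0.003]
    - [0.044,-0.068,-0.006]
    - [0.066,-0.103,-0.009]
    - [0.086,-0.139,-0.012]
    - [0.104,-0.176,-0.015]
  rotation:
    - [0,0,0.0223]
    - [0,0,0.0223]
    - [0,0,0.0223]
    - [0,0,0.0223]
    - [0,0,0.0223]
  hand: [1,1,1,1,1]

```text
time_s: 1.93
tcp_pos: [442.4, 340.3, 340.3]
eef_rot: [-0.0, 0.988, 0.156, 0.0]
ft_force: [0.5, 1.2, 0.6]
gripper_width: 85.6
grip_force: 0.0
```

Converted, -200 mm / 1000 = -0.2, -160 mm / 1000 = -0.16.

Call:
step_arm:
  translation:
    - [0.005,-0.04,-0.003]
    - [0.01,-0.08,-0.006]
    - [0.015,-0.12,-0.009]
    - [0.02,-0.16,-0.012]
    - [0.025,-0.2,-0.015]
  rotation:
    - [0,0,0]
    - [0,0,0]
    - [0,0,0]
    - [0,0,0]
    - [0,0,0]
  hand: [1,1,1,1,1]

```text
time_s: 2.35
tcp_pos: [466.4, 140.1, 325.6]
eef_rot: [-0.0, 0.988, 0.156, 0.0]
ft_force: [0.2, 0.1, -0.1]
gripper_width: 85.3
grip_force: 0.0
```

Converted, -200 mm / 1000 = -0.2, -160 mm / 1000 = -0.16.

Call:
step_arm:
  translation:
    - [0.005,-0.04,-0.003]
    - [0.01,-0.08,-0.006]
    - [0.015,-0.12,-0.009]
    - [0.02,-0.16,-0.012]
    - [0.025,-0.2,-0.015]
  rotation:
    - [0,0,0]
    - [0,0,0]
    - [0,0,0]
    - [0,0,0]
    - [0,0,0]
  hand: [0.2,0.2,0.2,0.2,0.2]

```text
time_s: 2.77
tcp_pos: [491.4, -59.9, 310.6]
eef_rot: [0.0, 0.988, 0.156, 0.001]
ft_force: [-0.1, 0.6, -0.1]
gripper_width: 51.2
grip_force: 0.0
```

Converted, -177 mm / 1000 = -0.177, -160 mm / 1000 = -0.16.

Call:
step_arm:
  translation:
    - [0.002,-0.04,-0.005]
    - [0.005,-0.08,-0.01]
    - [0.008,-0.12,-0.015]
    - [0.01,-0.16,-0.02]
    - [0.01,-0.177,-0.022]
  rotation:
    - [0,0,0]
    - [0,0,0]
    - [0,0,0]
    - [0,0,0]
    - [0,0,0]
  hand: [0.2,0.2,0.2,0.2,0.2]

```text
time_s: 3.18
tcp_pos: [501.4, -238.8, 287.6]
eef_rot: [0.0, 0.988, 0.154, -0.0]
ft_force: [0.2, 0.5, 0.2]
gripper_width: 51.1
grip_force: 0.0
```

Call:
step_arm:
  translation:
    - [0,0,-0.03]
    - [0,0,-0.06]
    - [0,0,-0.079]
    - [0,0,-0.079]
    - [0,0,-0.079]
  rotation:
    - [0,0,0]
    - [0,0,0]
    - [0,0,0]
    - [0,0,0]
    - [0,0,0]
  hand: [0.2,0.2,0.2,0.2,0.2]

```text
time_s: 3.6
tcp_pos: [501.6, -235.1, 208.8]
eef_rot: [-0.0, 0.988, 0.156, -0.001]
ft_force: [0.2, -0.4, 1.0]
gripper_width: 51.3
grip_force: 0.0
```

Call:
step_arm:
  translation:
    - [0,0,0]
    - [0,0,0]
    - [0,0,0]
    - [0,0,0]
    - [0,0,0]
  rotation:
    - [0,0,0]
    - [0,0,0]
    - [0,0,0]
    - [0,0,0]
    - [0,0,0]
  hand: [-0.3,-0.7,-0.7,-0.7,-0.7]
  grip_force: 20

```text
time_s: 4.02
tcp_pos: [502.4, -235.3, 211.0]
eef_rot: [0.001, 0.988, 0.156, 0.002]
ft_force: [1.3, -2.3, 4.9]
gripper_width: 18.1
grip_force: 19.6
```

```bash
python3 - <<'E'
from h import *
s=ctrl.get_state();print(s["tcp_pos"],s["ft_force"],s["gripper_width"],s["grip_force"],s["time_s"],s["joint_positions"])
a=ctrl.snapshot("side");b=ctrl.snapshot("top")
A=np.hstack([crop("",a,305,100,100,100,4),crop("",b,350,170,100,100,4)]);cv2.imwrite("pics/g1.png",A)
E
```

```text
[ 502.37969242 -235.28093851  210.99700263] [ 1.34803485 -2.26800871  4.85082588] 18.118660166923174 19.630401134490967 4.0167 [-1.45609376e-01  4.83192077e-01 -3.98900421e-01  1.25032925e-03
 -6.84515896e-01  2.02853253e+00]
```

View pics/g1.png

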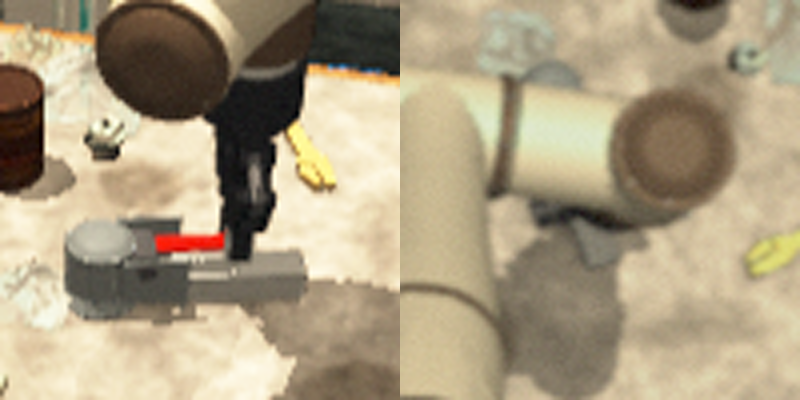

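The picture shows the fingers straddling the knob at side-crop (240,240), with the coupler unmoved. I'll swing it along the arc.

Converted, 47.2 mm / 1000 = 0.0472, 39.7 mm / 1000 = 0.0397.

Call:
step_arm:
  translation:
    - [0.002,0.0006,0.011]
    - [0.0056,0.0018,0.0213]
    - [0.0108,0.0034,0.031]
    - [0.0172,0.0055,0.0397]
    - [0.0249,0.008,0.0472]
  rotation:
    - [0,0,0]
    - [0,0,0]
    - [0,0,0]
    - [0,0,0]
    - [0,0,0]
  hand: [-0.7,-0.7,-0.7,-0.7,-0.7]

```text
time_s: 4.53
tcp_pos: [525.1, -226.8, 255.9]
eef_rot: [-0.001, 0.988, 0.155, -0.002]
ft_force: [-2.2, -1.5, -2.6]
gripper_width: 18.4
grip_force: 19.6
```

Converted, 49.5 mm / 1000 = 0.0495, 38.8 mm / 1000 = 0.0388.

Call:
step_arm:
  translation:
    - [0.0087,0.0028,0.0062]
    - [0.0183,0.0058,0.0109]
    - [0.0284,0.0091,0.0139]
    - [0.0388,0.0124,0.0153]
    - [0.0495,0.016,0.015]
  rotation:
    - [0,0,0]
    - [0,0,0]
    - [0,0,0]
    - [0,0,0]
    - [0,0,0]
  hand: [-0.7,-0.7,-0.7,-0.7,-0.7]

```text
time_s: 4.95
tcp_pos: [577.5, -210.8, 272.7]
eef_rot: [0.001, 0.988, 0.156, 0.001]
ft_force: [-2.6, -2.6, 3.8]
gripper_width: 17.9
grip_force: 19.4
```

Converted, 1 mm / 1000 = 0.001, 0.3 mm / 1000 = 0.0003.

Call:
step_arm:
  translation:
    - [0.001,0.0003,0]
    - [0.001,0.0003,0]
    - [0.001,0.0003,0]
  rotation:
    - [0,0,0]
    - [0,0,0]
    - [0,0,0]
  hand: [-0.7,-0.7,-0.7]

```text
time_s: 5.2
tcp_pos: [578.8, -210.4, 272.5]
eef_rot: [0.001, 0.988, 0.156, 0.003]
ft_force: [2.1, -1.0, 5.4]
gripper_width: 17.8
grip_force: 19.6
```

Converted, 60 mm / 1000 = 0.06, 35 mm / 1000 = 0.035.

Call:
step_arm:
  translation:
    - [0,0,0]
    - [0,0,0]
    - [0,0,0.035]
    - [0,0,0.06]
    - [-0.03,-0.0095,0.06]
  rotation:
    - [0,0,0]
    - [0,0,0]
    - [0,0,0]
    - [0,0,0]
    - [0,0,0]
  hand: [0.2,0.4,0.4,0.4,0.4]

```text
time_s: 5.62
tcp_pos: [551.3, -219.6, 336.1]
eef_rot: [0.003, 0.987, 0.158, 0.006]
ft_force: [2.3, -1.6, 1.3]
gripper_width: 59.8
grip_force: 0.0
```

Call:
step_arm:
  translation:
    - [-0.0385,-0.012,0]
    - [-0.0385,-0.012,0]
    - [-0.0385,-0.012,0]
  rotation:
    - [0,0,0]
    - [0,0,0]
    - [0,0,0]
  hand: [0.4,0.4,0.4]

```text
time_s: 5.87
tcp_pos: [506.1, -232.4, 330.9]
eef_rot: [-0.001, 0.988, 0.154, -0.001]
ft_force: [0.7, -0.2, 0.6]
gripper_width: 59.8
grip_force: 0.0
```

```bash
python3 - <<'E'
from h import *
s=ctrl.get_state();print(s["tcp_pos"],s["ft_force"],s["gripper_width"],s["time_s"])
a=ctrl.snapshot("side");b=ctrl.snapshot("top");cv2.imwrite("pics/side1.png",a)
A=np.hstack([crop("",a,315,110,80,80,5),crop("",b,350,170,80,80,5)]);cv2.imwrite("pics/g2.png",A)
for n,z in (("knobup",0),): print(proj("side",np.array([600.6-22*.952,-205-22*.305,114])))
E
```

```text
[ 506.09430404 -232.41538001  330.92154574] [ 0.7244303  -0.23679628  0.59349407] 59.84336118487425 5.8667
[337.52249429 142.74346511]
```

View pics/g2.png

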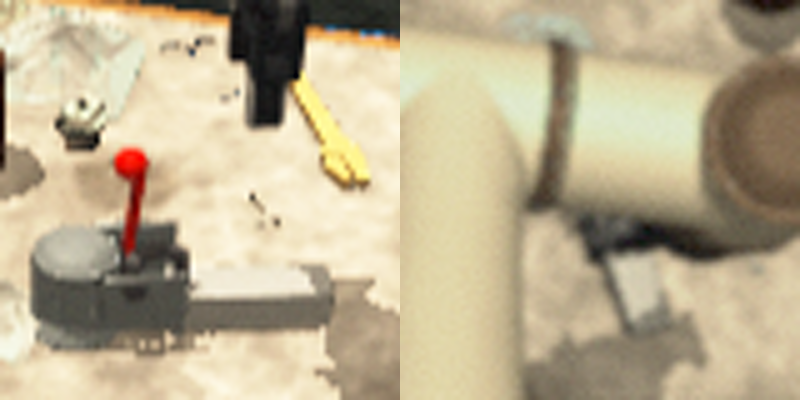

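The handle is up, with the knob at side (340.6,142), and the coupler has not moved. I'll descend to grip the drawbar.

Converted, -154 mm / 1000 = -0.154, -144 mm / 1000 = -0.144.

Call:
step_arm:
  translation:
    - [0,0,-0.038]
    - [0,0,-0.076]
    - [0,0,-0.114]
    - [0,0,-0.144]
    - [0,0,-0.154]
  rotation:
    - [0,0,0]
    - [0,0,0]
    - [0,0,0]
    - [0,0,0]
    - [0,0,0]
  hand: [0.4,0.4,0.4,0.4,0.4]

```text
time_s: 6.38
tcp_pos: [507.4, -231.5, 172.3]
eef_rot: [-0.002, 0.988, 0.155, -0.004]
ft_force: [-0.6, 0.8, -0.5]
gripper_width: 59.9
grip_force: 0.0
```

Call:
step_arm:
  translation:
    - [0,0,0]
    - [0,0,0]
    - [0,0,0]
    - [0,0,0]
    - [0,0,0]
  rotation:
    - [0,0,0]
    - [0,0,0]
    - [0,0,0]
    - [0,0,0]
    - [0,0,0]
  hand: [0,-0.3,-0.45,-0.45,-0.45]
  grip_force: 30

```text
time_s: 6.8
tcp_pos: [509.1, -232.1, 178.9]
eef_rot: [0.0, 0.988, 0.155, 0.002]
ft_force: [1.5, -0.0, -3.6]
gripper_width: 29.5
grip_force: 32.2
```

Call:
step_arm:
  translation:
    - [0,0,0]
    - [0,0,0]
    - [0,0,0]
    - [0,0,0]
    - [0,0,0]
  rotation:
    - [0,0,0]
    - [0,0,0]
    - [0,0,0]
    - [0,0,0]
    - [0,0,0]
  hand: [-0.6,-0.6,-0.6,-0.6,-0.6]
  grip_force: 100

```text
time_s: 7.22
tcp_pos: [509.2, -232.2, 179.1]
eef_rot: [0.001, 0.988, 0.156, 0.001]
ft_force: [0.0, 2.0, 6.3]
gripper_width: 28.0
grip_force: 100.6
```

Converted, 105 mm / 1000 = 0.105, 75 mm / 1000 = 0.075.

Call:
step_arm:
  translation:
    - [0,0,0.005]
    - [0,0,0.02]
    - [0,0,0.045]
    - [0,0,0.075]
    - [0,0,0.105]
  rotation:
    - [0,0,0]
    - [0,0,0]
    - [0,0,0]
    - [0,0,0]
    - [0,0,0]
  hand: [-0.6,-0.6,-0.6,-0.6,-0.6]

```text
time_s: 7.63
tcp_pos: [506.6, -232.0, 281.1]
eef_rot: [-0.002, 0.988, 0.155, -0.004]
ft_force: [0.2, 0.3, -7.4]
gripper_width: 28.0
grip_force: 99.6
```

Converted, 55 mm / 1000 = 0.055, 30 mm / 1000 = 0.03, -0.05 rad / 3.1416 = -0.0159.

Call:
step_arm:
  translation:
    - [0,0,0.022]
    - [0,0,0.025]
    - [0,0.01,0.025]
    - [0.002,0.03,0.025]
    - [0.004,0.055,0.025]
  rotation:
    - [0,0,0]
    - [0,0,0]
    - [0,0,0]
    - [0,0,-0.0064]
    - [0,0,-0.0159]
  hand: [-0.6,-0.6,-0.6,-0.6,-0.6]

```text
time_s: 8.05
tcp_pos: [510.5, -177.0, 304.1]
eef_rot: [-0.001, 0.992, 0.128, -0.003]
ft_force: [0.9, -0.6, -7.7]
gripper_width: 27.9
grip_force: 99.7
```

Converted, 150 mm / 1000 = 0.15, 120 mm / 1000 = 0.12, -0.1 rad / 3.1416 = -0.0318.

Call:
step_arm:
  translation:
    - [0.003,0.03,0]
    - [0.006,0.06,0]
    - [0.009,0.09,0]
    - [0.012,0.12,0]
    - [0.015,0.15,0]
  rotation:
    - [0,0,-0.0064]
    - [0,0,-0.0127]
    - [0,0,-0.0191]
    - [0,0,-0.0255]
    - [0,0,-0.0318]
  hand: [-0.6,-0.6,-0.6,-0.6,-0.6]

```text
time_s: 8.47
tcp_pos: [525.6, -25.7, 304.1]
eef_rot: [-0.0, 0.997, 0.08, -0.004]
ft_force: [0.5, -0.5, -7.0]
gripper_width: 28.3
grip_force: 99.7
```

Converted, 145 mm / 1000 = 0.145, 120 mm / 1000 = 0.12, -0.08 rad / 3.1416 = -0.0255.

Call:
step_arm:
  translation:
    - [0.003,0.03,0]
    - [0.006,0.06,0]
    - [0.009,0.09,0]
    - [0.012,0.12,0]
    - [0.014,0.145,0]
  rotation:
    - [0,0,-0.0064]
    - [0,0,-0.0127]
    - [0,0,-0.0191]
    - [0,0,-0.0255]
    - [0,0,-0.0318]
  hand: [-0.6,-0.6,-0.6,-0.6,-0.6]

```text
time_s: 8.88
tcp_pos: [539.9, 119.6, 304.0]
eef_rot: [0.001, 1.0, 0.031, -0.003]
ft_force: [-0.4, 0.2, -8.5]
gripper_width: 28.2
grip_force: 99.8
```

Converted, 60 mm / 1000 = 0.06, 45 mm / 1000 = 0.045.

Call:
step_arm:
  translation:
    - [0.002,0.025,0]
    - [0.004,0.045,0]
    - [0.005,0.06,0]
    - [0.005,0.06,0]
    - [0.005,0.06,0]
  rotation:
    - [0,0,0]
    - [0,0,0]
    - [0,0,0]
    - [0,0,0]
    - [0,0,0]
  hand: [-0.6,-0.6,-0.6,-0.6,-0.6]

```text
time_s: 9.3
tcp_pos: [545.5, 178.2, 305.1]
eef_rot: [0.001, 1.0, 0.031, -0.002]
ft_force: [0.4, -0.7, -8.1]
gripper_width: 28.2
grip_force: 99.9
```

```bash
python3 - <<'E'
from h import *
s=ctrl.get_state();print(s["tcp_pos"],s["eef_rot"],s["ft_force"],s["wrist_torque"],s["gripper_width"],s["time_s"])
a=ctrl.snapshot("side");b=ctrl.snapshot("top");cv2.imwrite("pics/side2.png",a);cv2.imwrite("pics/top2.png",b)
A=np.hstack([crop("",a,235,170,130,130,4)[:,:480],crop("",b,240,150,80,100,4)]) if 0 else np.hstack([crop("",a,235,170,120,130,4),crop("",b,235,145,80,130,4)]);cv2.imwrite("pics/g3.png",A)
E
```

```text
[545.47148217 178.20795479 305.08268336] [ 0.00108561  0.99950245  0.03142465 -0.00248317] [ 0.44254719 -0.67735647 -8.06010054] [-0.13159523  0.09800957  0.05829764] 28.20115256147815 9.3
```

View pics/g3.png

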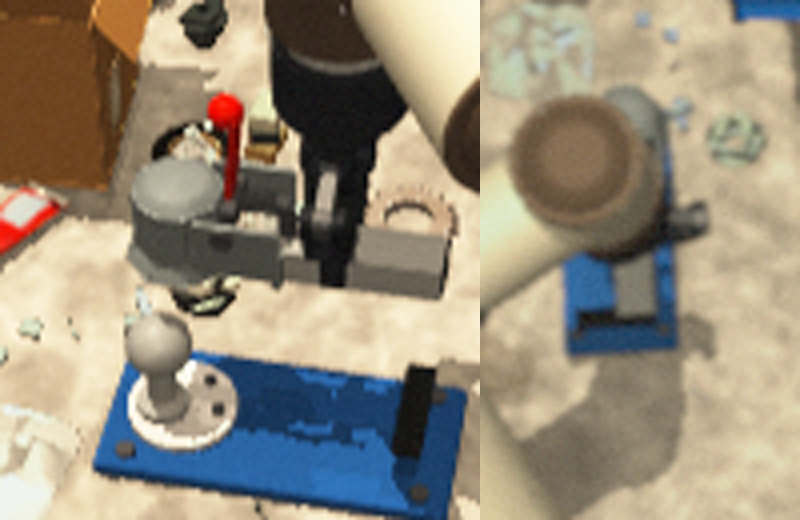

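The picture shows the coupler hanging level. The knob is at side (291.1,196.6), the head top at (279.1,216.1), and the ball below at (274.5,255). I'll check these against the predicted positions.

```bash
python3 - <<'E'
from h import *
np.set_printoptions(precision=1,suppress=True)
t=np.array([545.5,178.2,0]);yaw=.063
R=lambda m:np.array([t[0]+np.cos(yaw)*(m[0]+95.3)-np.sin(yaw)*m[1],t[1]+np.sin(yaw)*(m[0]+95.3)+np.cos(yaw)*m[1],m[2]+305-179])
print("origin",R((0,0,0)))
for n,m,q in(("knob",(-24,0,114),(291.1,196.6)),("headtop",(0,0,58),(279.1,216.1)),("barR +y top",(-155,15,26),(346.6,227.9)),("barR +y bot",(-155,15,0),(235+440/4-.4,170+297/4-.4)),("bar -y top",(-155,-15,26),0)): print(n,proj("side",R(m)),q)
# stand consistency: ball and foot & plate
for n,p,q in(("ball",(645.3,212.3,75),(274.6,255.2)),): print(n,proj("side",np.array(p)),q)
E
```

```text
origin [640.6 184.2 126. ]
knob [287.1 197.5] (291.1, 196.6)
headtop [277.4 214.6] (279.1, 216.1)
barR +y top [343.9 237.8] (346.6, 227.9)
barR +y bot [343.4 245.6] (344.6, 243.85)
bar -y top [345.6 228.4] 0
ball [274.2 255.3] (274.6, 255.2)
```

Converted, 28 mm / 1000 = 0.028, -25 mm / 1000 = -0.025.

Call:
step_arm:
  translation:
    - [0.003,0.014,0]
    - [0.006,0.028,0]
    - [0.006,0.028,-0.015]
    - [0.006,0.028,-0.025]
    - [0.006,0.028,-0.025]
  rotation:
    - [0,0,0]
    - [0,0,0]
    - [0,0,0]
    - [0,0,0]
    - [0,0,0]
  hand: [-0.6,-0.6,-0.6,-0.6,-0.6]

```text
time_s: 9.82
tcp_pos: [551.3, 205.3, 279.4]
eef_rot: [0.001, 1.0, 0.03, -0.003]
ft_force: [-0.4, -0.9, -8.9]
gripper_width: 27.9
grip_force: 99.9
```

Call:
step_arm:
  translation:
    - [0,0,-0.004]
    - [0,0,-0.008]
    - [0,0,-0.012]
    - [0,0,-0.015]
    - [0,0,-0.015]
  rotation:
    - [0,0,0]
    - [0,0,0]
    - [0,0,0]
    - [0,0,0]
    - [0,0,0]
  hand: [-0.6,-0.6,-0.6,-0.6,-0.6]

```text
time_s: 10.23
tcp_pos: [552.2, 205.6, 266.9]
eef_rot: [0.0, 1.0, 0.031, -0.001]
ft_force: [-0.6, -0.9, -7.1]
gripper_width: 27.8
grip_force: 100.1
```

Converted, -8 mm / 1000 = -0.008, -6 mm / 1000 = -0.006.

Call:
step_arm:
  translation:
    - [0,0,-0.002]
    - [0,0,-0.004]
    - [0,0,-0.006]
    - [0,0,-0.008]
    - [0,0,-0.008]
  rotation:
    - [0,0,0]
    - [0,0,0]
    - [0,0,0]
    - [0,0,0]
    - [0,0,0]
  hand: [-0.6,-0.6,-0.6,-0.6,-0.6]

```text
time_s: 10.65
tcp_pos: [552.3, 205.7, 259.0]
eef_rot: [0.0, 1.0, 0.031, -0.0]
ft_force: [0.0, -0.2, -7.4]
gripper_width: 27.7
grip_force: 100.1
```

Converted, -8 mm / 1000 = -0.008, -6 mm / 1000 = -0.006.

Call:
step_arm:
  translation:
    - [0,0,-0.002]
    - [0,0,-0.004]
    - [0,0,-0.006]
    - [0,0,-0.008]
    - [0,0,-0.008]
  rotation:
    - [0,0,0]
    - [0,0,0]
    - [0,0,0]
    - [0,0,0]
    - [0,0,0]
  hand: [-0.6,-0.6,-0.6,-0.6,-0.6]

```text
time_s: 11.07
tcp_pos: [552.6, 206.1, 251.4]
eef_rot: [-0.0, 1.0, 0.031, 0.0]
ft_force: [0.6, 1.0, -6.3]
gripper_width: 27.7
grip_force: 100.2
```

Converted, -6 mm / 1000 = -0.006, -1.5 mm / 1000 = -0.0015.

Call:
step_arm:
  translation:
    - [0,0,-0.0015]
    - [0,0,-0.003]
    - [0,0,-0.0045]
    - [0,0,-0.006]
    - [0,0,-0.006]
  rotation:
    - [0,0,0]
    - [0,0,0]
    - [0,0,0]
    - [0,0,0]
    - [0,0,0]
  hand: [-0.6,-0.6,-0.6,-0.6,-0.6]

```text
time_s: 11.48
tcp_pos: [552.4, 206.8, 246.2]
eef_rot: [-0.001, 0.999, 0.032, 0.001]
ft_force: [-4.6, 4.5, -3.4]
gripper_width: 27.5
grip_force: 100.6
```

Converted, -2 mm / 1000 = -0.002, -1 mm / 1000 = -0.001.

Call:
step_arm:
  translation:
    - [-0.001,0.001,0]
    - [-0.002,0.002,0]
    - [-0.002,0.002,-0.001]
    - [-0.002,0.002,-0.002]
    - [-0.002,0.002,-0.002]
  rotation:
    - [0,0,0]
    - [0,0,0]
    - [0,0,0]
    - [0,0,0]
    - [0,0,0]
  hand: [-0.6,-0.6,-0.6,-0.6,-0.6]

```text
time_s: 11.9
tcp_pos: [550.6, 207.9, 243.3]
eef_rot: [-0.0, 1.0, 0.031, 0.0]
ft_force: [0.2, 1.8, -6.5]
gripper_width: 28.3
grip_force: 100.2
```

Converted, -6 mm / 1000 = -0.006, -4.5 mm / 1000 = -0.0045.

Call:
step_arm:
  translation:
    - [0,0.0005,-0.0015]
    - [0,0.0005,-0.003]
    - [0,0.0005,-0.0045]
    - [0,0.0005,-0.006]
    - [0,0.0005,-0.006]
  rotation:
    - [0,0,0]
    - [0,0,0]
    - [0,0,0]
    - [0,0,0]
    - [0,0,0]
  hand: [-0.6,-0.6,-0.6,-0.6,-0.6]

```text
time_s: 12.32
tcp_pos: [550.5, 208.3, 237.2]
eef_rot: [0.0, 1.0, 0.031, 0.0]
ft_force: [0.5, 2.1, -7.2]
gripper_width: 28.2
grip_force: 100.1
```

Converted, -6 mm / 1000 = -0.006, -4.5 mm / 1000 = -0.0045.

Call:
step_arm:
  translation:
    - [0,0.0005,-0.0015]
    - [0,0.0005,-0.003]
    - [0,0.0005,-0.0045]
    - [0,0.0005,-0.006]
    - [0,0.0005,-0.006]
  rotation:
    - [0,0,0]
    - [0,0,0]
    - [0,0,0]
    - [0,0,0]
    - [0,0,0]
  hand: [-0.6,-0.6,-0.6,-0.6,-0.6]

```text
time_s: 12.73
tcp_pos: [550.3, 208.7, 231.1]
eef_rot: [0.0, 1.0, 0.031, -0.0]
ft_force: [1.0, 0.3, -7.5]
gripper_width: 27.5
grip_force: 100.1
```

Sliding freely, with about 7 mm to go.

Converted, -4 mm / 1000 = -0.004, -3 mm / 1000 = -0.003.

Call:
step_arm:
  translation:
    - [0,0,-0.001]
    - [0,0,-0.002]
    - [0,0,-0.003]
    - [0,0,-0.004]
    - [0,0,-0.004]
  rotation:
    - [0,0,0]
    - [0,0,0]
    - [0,0,0]
    - [0,0,0]
    - [0,0,0]
  hand: [-0.6,-0.6,-0.6,-0.6,-0.6]

```text
time_s: 13.15
tcp_pos: [550.3, 208.7, 227.2]
eef_rot: [0.0, 1.0, 0.031, -0.0]
ft_force: [0.9, 0.0, -7.4]
gripper_width: 27.6
grip_force: 100.1
```

Converted, -2.8 mm / 1000 = -0.0028, -2.1 mm / 1000 = -0.0021.

Call:
step_arm:
  translation:
    - [0,0,-0.0007]
    - [0,0,-0.0014]
    - [0,0,-0.0021]
    - [0,0,-0.0028]
    - [0,0,-0.0028]
  rotation:
    - [0,0,0]
    - [0,0,0]
    - [0,0,0]
    - [0,0,0]
    - [0,0,0]
  hand: [-0.6,-0.6,-0.6,-0.6,-0.6]

```text
time_s: 13.57
tcp_pos: [550.3, 208.7, 224.5]
eef_rot: [0.0, 1.0, 0.031, -0.0]
ft_force: [0.6, 0.9, -7.2]
gripper_width: 27.9
grip_force: 100.1
```

Converted, -2 mm / 1000 = -0.002, -1.5 mm / 1000 = -0.0015.

Call:
step_arm:
  translation:
    - [0,0,-0.0005]
    - [0,0,-0.001]
    - [0,0,-0.0015]
    - [0,0,-0.002]
    - [0,0,-0.002]
  rotation:
    - [0,0,0]
    - [0,0,0]
    - [0,0,0]
    - [0,0,0]
    - [0,0,0]
  hand: [-0.6,-0.6,-0.6,-0.6,-0.6]

```text
time_s: 13.98
tcp_pos: [550.3, 208.8, 224.0]
eef_rot: [0.0, 1.0, 0.031, 0.0]
ft_force: [-4.7, -1.1, 6.0]
gripper_width: 28.0
grip_force: 101.7
```

Converted, 0.7 mm / 1000 = 0.0007.

Call:
step_arm:
  translation:
    - [0,0,0.0007]
    - [0,0,0.0007]
    - [0,0,0.0007]
    - [0,0,0.0007]
    - [0,0,0.0007]
  rotation:
    - [0,0,0]
    - [0,0,0]
    - [0,0,0]
    - [0,0,0]
    - [0,0,0]
  hand: [-0.6,-0.6,-0.6,-0.6,-0.6]
  grip_force: 30

```text
time_s: 14.4
tcp_pos: [550.4, 208.7, 224.0]
eef_rot: [0.0, 1.0, 0.031, -0.0]
ft_force: [-4.1, -0.5, 5.7]
gripper_width: 28.0
grip_force: 101.5
```

Call:
step_arm:
  translation:
    - [0,0,0]
    - [0,0,0]
    - [0,0,0]
    - [0,0,0]
    - [0,0,0]
  rotation:
    - [0,0,0]
    - [0,0,0]
    - [0,0,0]
    - [0,0,0]
    - [0,0,0]
  hand: [-0.25,-0.1,0.1,0.2,0.2]

```text
time_s: 14.82
tcp_pos: [550.7, 208.9, 223.4]
eef_rot: [-0.0, 1.0, 0.031, 0.0]
ft_force: [0.1, -0.4, 0.1]
gripper_width: 51.3
grip_force: 0.0
```

Call:
step_arm:
  translation:
    - [0,0,0.02]
    - [0,0,0.055]
    - [0,0,0.095]
    - [0,0,0.13]
    - [0,0,0.15]
  rotation:
    - [0,0,0]
    - [0,0,0]
    - [0,0,0]
    - [0,0,0]
    - [0,0,0]
  hand: [0.2,0.2,0.2,0.2,0.2]

```text
time_s: 15.23
tcp_pos: [551.0, 209.0, 378.4]
eef_rot: [-0.002, 0.999, 0.031, 0.004]
ft_force: [-0.5, -0.1, 0.1]
gripper_width: 50.8
grip_force: 0.0
```

```bash
python3 - <<'E'
from h import *
np.set_printoptions(precision=1,suppress=True)
s=ctrl.get_state();print(s["tcp_pos"],s["ft_force"],s["time_s"])
a=ctrl.snapshot("side");b=ctrl.snapshot("top")
A=np.hstack([crop("",a,240,205,120,100,4),crop("",b,235,145,80,100,4)]);cv2.imwrite("pics/g4.png",A)
yaw=.062;o=np.array([550.3+95*np.cos(yaw),208.8+95*np.sin(yaw),45]);print("origin",o)
W=lambda x,y,z:o+[np.cos(yaw)*x-np.sin(yaw)*y,np.sin(yaw)*x+np.cos(yaw)*y,z]
for n,m in(("knob full up",(-22,0,114)),("headtop",(0,0,58)),("bar +y top",(-155,15,26)),("bar -y top",(-155,-15,26)),("bar +y bot",(-155,15,0))): print(n,proj("side",W(*m)))
u,v=240,195; sub=a[v:v+80,u:u+120].astype(int); m=((sub[...,2]>130)&(sub[...,1]<70)); y,x=np.nonzero(m);print("red",x.min()+u,x.max()+u,y.min()+v,y.max()+v, (x[y<y.min()+6].mean()+u))
E
```

```text
[551.  209.  378.4] [-0.5 -0.1  0.1] 15.2333
origin [645.1 214.7  45. ]
knob full up [281.7 232.6]
headtop [273.4 248.1]
bar +y top [337.9 270.9]
bar -y top [339.7 261.1]
bar +y bot [337.5 278. ]
red 240 290 220 236 246.23529411764707
```

View pics/g4.png

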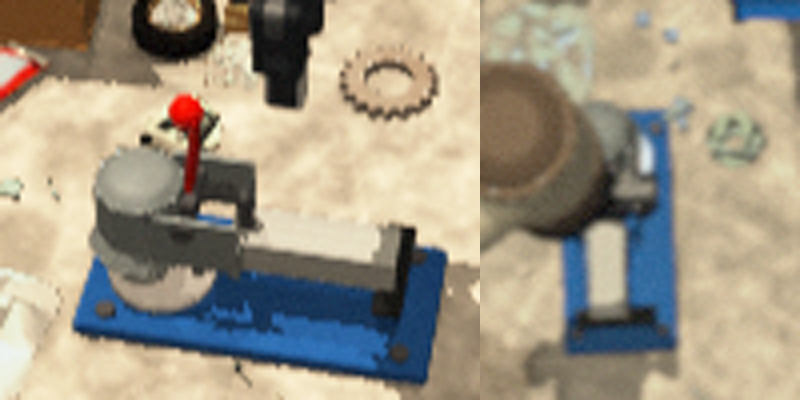

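The coupler is home and level: the bar lies on the rest, whose visible part runs from crop (408,225) to (385,315), and the socket is over the ball. The knob is at side (286.1,232.3). I'll grip the knob again to bring the handle down.

Converted, 66 mm / 1000 = 0.066, 4.5 mm / 1000 = 0.0045.

Call:
step_arm:
  translation:
    - [0.02,0.0015,0]
    - [0.045,0.003,0]
    - [0.066,0.0045,0]
    - [0.066,0.0045,-0.025]
    - [0.066,0.0045,-0.045]
  rotation:
    - [0,0,0]
    - [0,0,0]
    - [0,0,0]
    - [0,0,0]
    - [0,0,0]
  hand: [0.2,0.2,0.2,0.2,0.2]

```text
time_s: 15.75
tcp_pos: [617.3, 213.2, 326.5]
eef_rot: [-0.0, 1.0, 0.03, -0.0]
ft_force: [-0.9, 0.0, -1.1]
gripper_width: 51.2
grip_force: 0.0
```

Converted, -16 mm / 1000 = -0.016, -10 mm / 1000 = -0.01.

Call:
step_arm:
  translation:
    - [0,0,-0.01]
    - [0,0,-0.016]
    - [0,0,-0.016]
    - [0,0,-0.016]
    - [0,0,-0.016]
  rotation:
    - [0,0,0]
    - [0,0,0]
    - [0,0,0]
    - [0,0,0]
    - [0,0,0]
  hand: [0.2,0.2,-0.1,-0.4,-0.7]
  grip_force: 20

```text
time_s: 16.17
tcp_pos: [616.6, 213.5, 313.8]
eef_rot: [-0.0, 1.0, 0.031, 0.001]
ft_force: [0.2, -0.5, -0.6]
gripper_width: 18.6
grip_force: 19.6
```

Call:
step_arm:
  translation:
    - [0,0,0]
    - [0,0,0]
    - [0,0,0]
  rotation:
    - [0,0,0]
    - [0,0,0]
    - [0,0,0]
  hand: [-0.7,-0.7,-0.7]

```text
time_s: 16.42
tcp_pos: [616.6, 213.3, 313.7]
eef_rot: [-0.0, 1.0, 0.031, 0.001]
ft_force: [0.2, -0.6, 1.8]
gripper_width: 18.5
grip_force: 19.7
```

```bash
python3 - <<'E'
from h import *
s=ctrl.get_state();print(s["tcp_pos"],s["ft_force"],s["gripper_width"],s["grip_force"],s["time_s"])
print(atz("side",(286.1,232.3),159),atz("side",(286.1,232.3),157))
E
```

```text
[616.60841805 213.34122724 313.72423293] [ 0.23356233 -0.64882464  1.82886858] 18.4856048823582 19.654330909252167 16.4167
[613.85436544 210.03997467 159.        ] [614.43568881 208.20428186 157.        ]
```

Converted, -50.9 mm / 1000 = -0.0509, -42.1 mm / 1000 = -0.0421.

Call:
step_arm:
  translation:
    - [-0.011,-0.0007,-0.0003]
    - [-0.0219,-0.0014,-0.0023]
    - [-0.0324,-0.002,-0.006]
    - [-0.0421,-0.0026,-0.0113]
    - [-0.0509,-0.0032,-0.018]
  rotation:
    - [0,0,0]
    - [0,0,0]
    - [0,0,0]
    - [0,0,0]
    - [0,0,0]
  hand: [-0.7,-0.7,-0.7,-0.7,-0.7]

```text
time_s: 16.83
tcp_pos: [565.8, 210.2, 296.2]
eef_rot: [-0.001, 1.0, 0.031, 0.002]
ft_force: [1.9, -0.6, 1.7]
gripper_width: 18.1
grip_force: 19.8
```

Converted, -40.2 mm / 1000 = -0.0402, -34.2 mm / 1000 = -0.0342.

Call:
step_arm:
  translation:
    - [-0.0076,-0.0005,-0.008]
    - [-0.0139,-0.0009,-0.0171]
    - [-0.0182,-0.0012,-0.026]
    - [-0.0209,-0.0013,-0.0342]
    - [-0.0222,-0.0014,-0.0402]
  rotation:
    - [0,0,0]
    - [0,0,0]
    - [0,0,0]
    - [0,0,0]
    - [0,0,0]
  hand: [-0.7,-0.7,-0.7,-0.7,-0.7]

```text
time_s: 17.25
tcp_pos: [542.9, 208.7, 253.7]
eef_rot: [0.0, 1.0, 0.031, -0.0]
ft_force: [-1.1, -0.5, 2.7]
gripper_width: 18.2
grip_force: 20.3
```

Converted, -4 mm / 1000 = -0.004, -2 mm / 1000 = -0.002.

Call:
step_arm:
  translation:
    - [0,0,-0.002]
    - [0,0,-0.004]
    - [0,0,-0.004]
    - [0,0,-0.004]
  rotation:
    - [0,0,0]
    - [0,0,0]
    - [0,0,0]
    - [0,0,0]
  hand: [-0.7,-0.7,-0.7,-0.7]

```text
time_s: 17.58
tcp_pos: [542.9, 208.7, 249.4]
eef_rot: [0.0, 1.0, 0.031, -0.001]
ft_force: [-3.5, 0.9, -1.1]
gripper_width: 18.7
grip_force: 20.2
```

Converted, 60 mm / 1000 = 0.06, 50 mm / 1000 = 0.05.

Call:
step_arm:
  translation:
    - [0,0,0]
    - [0,0,0]
    - [0,0,0.02]
    - [0,0,0.05]
    - [0,0,0.06]
  rotation:
    - [0,0,0]
    - [0,0,0]
    - [0,0,0]
    - [0,0,0]
    - [0,0,0]
  hand: [-0.2,0.1,0.1,0.1,0.1]

```text
time_s: 18.0
tcp_pos: [544.8, 209.2, 314.4]
eef_rot: [-0.001, 0.999, 0.032, 0.004]
ft_force: [0.7, 0.3, 1.7]
gripper_width: 47.1
grip_force: 0.0
```

Call:
step_arm:
  translation:
    - [0,0,0]
    - [0,0,0]
    - [0,0,0]
    - [0,0,0]
    - [0,0,0]
  rotation:
    - [0,0,0]
    - [0,0,0]
    - [0,0,0]
    - [0,0,0]
    - [0,0,0]
  hand: [-0.5,-1,-1,-1,-1]

```text
time_s: 18.42
tcp_pos: [543.1, 208.6, 308.9]
eef_rot: [0.001, 1.0, 0.031, -0.001]
ft_force: [-0.3, -0.1, -0.1]
gripper_width: -0.3
grip_force: 0.0
```

Now press from above, with contact expected near TCP 280.

Converted, -28 mm / 1000 = -0.028, -26 mm / 1000 = -0.026.

Call:
step_arm:
  translation:
    - [0,0,-0.01]
    - [0,0,-0.018]
    - [0,0,-0.023]
    - [0,0,-0.026]
    - [0,0,-0.028]
  rotation:
    - [0,0,0]
    - [0,0,0]
    - [0,0,0]
    - [0,0,0]
    - [0,0,0]
  hand: [-1,-1,-1,-1,-1]

```text
time_s: 18.83
tcp_pos: [543.2, 208.6, 281.1]
eef_rot: [0.001, 1.0, 0.031, -0.001]
ft_force: [0.5, 0.3, 1.0]
gripper_width: 0.1
grip_force: 0.0
```

Converted, -2 mm / 1000 = -0.002, -1.5 mm / 1000 = -0.0015.

Call:
step_arm:
  translation:
    - [0,0,-0.0005]
    - [0,0,-0.001]
    - [0,0,-0.0015]
    - [0,0,-0.002]
  rotation:
    - [0,0,0]
    - [0,0,0]
    - [0,0,0]
    - [0,0,0]
  hand: [-1,-1,-1,-1]

```text
time_s: 19.17
tcp_pos: [543.4, 208.8, 280.7]
eef_rot: [-0.0, 1.0, 0.031, 0.0]
ft_force: [-1.0, 0.1, 1.2]
gripper_width: 0.0
grip_force: 0.8
```

Converted, -2 mm / 1000 = -0.002, -1.5 mm / 1000 = -0.0015.

Call:
step_arm:
  translation:
    - [0,0,-0.0005]
    - [0,0,-0.001]
    - [0,0,-0.0015]
    - [0,0,-0.002]
  rotation:
    - [0,0,0]
    - [0,0,0]
    - [0,0,0]
    - [0,0,0]
  hand: [-1,-1,-1,-1]

```text
time_s: 19.5
tcp_pos: [543.4, 208.8, 279.8]
eef_rot: [-0.0, 1.0, 0.031, 0.001]
ft_force: [-4.1, -0.1, 10.3]
gripper_width: -0.2
grip_force: 4.9
```

Converted, -1 mm / 1000 = -0.001, -0.5 mm / 1000 = -0.0005.

Call:
step_arm:
  translation:
    - [0,0,-0.0005]
    - [0,0,-0.001]
    - [0,0,-0.001]
    - [0,0,-0.001]
  rotation:
    - [0,0,0]
    - [0,0,0]
    - [0,0,0]
    - [0,0,0]
  hand: [-1,-1,-1,-1]

```text
time_s: 19.83
tcp_pos: [543.3, 208.8, 279.6]
eef_rot: [-0.0, 1.0, 0.032, 0.001]
ft_force: [-4.5, -0.7, 12.0]
gripper_width: -0.1
grip_force: 5.8
```

The knob stops hard at the expected height (top 106.6 mm against 107), so I'll retreat and check.

Converted, 100 mm / 1000 = 0.1, 85 mm / 1000 = 0.085.

Call:
step_arm:
  translation:
    - [0,0,0.015]
    - [0,0,0.05]
    - [0,0,0.085]
    - [0,-0.035,0.1]
    - [0,-0.075,0.1]
  rotation:
    - [0,0,0]
    - [0,0,0]
    - [0,0,0]
    - [0,0,0]
    - [0,0,0]
  hand: [-1,-1,-1,-1,-1]

```text
time_s: 20.25
tcp_pos: [544.3, 134.9, 382.0]
eef_rot: [-0.002, 0.999, 0.033, 0.005]
ft_force: [0.2, -1.3, 1.0]
gripper_width: 0.2
grip_force: 0.0
```

Converted, -150 mm / 1000 = -0.15, -120 mm / 1000 = -0.12.

Call:
step_arm:
  translation:
    - [0,-0.04,0]
    - [0,-0.08,0]
    - [0,-0.12,0]
    - [0,-0.15,0]
    - [0,-0.15,0]
  rotation:
    - [0,0,0]
    - [0,0,0]
    - [0,0,0]
    - [0,0,0]
    - [0,0,0]
  hand: [-1,-1,-1,-1,-1]

```text
time_s: 20.67
tcp_pos: [542.6, -20.5, 377.1]
eef_rot: [0.0, 1.0, 0.028, -0.0]
ft_force: [-0.1, 0.4, -1.5]
gripper_width: 0.2
grip_force: 0.0
```

```bash
python3 - <<'E'
from h import *
a=ctrl.snapshot("side");b=ctrl.snapshot("top")
A=np.hstack([crop("",a,240,205,120,100,4),crop("",b,235,145,80,100,4)]);cv2.imwrite("pics/g5.png",A)
print(ctrl.get_state()["ft_force"])
E
```

```text
[0.30641114 1.60604551 0.05843432]
```

View pics/g5.png

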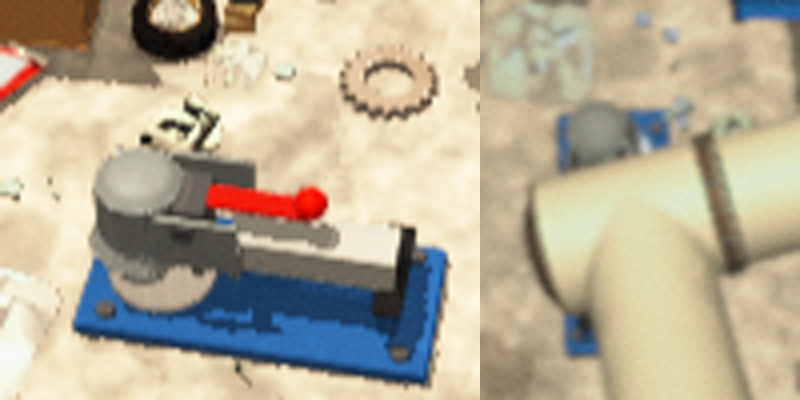

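The handle is down, with the knob at crop (310,203) and parallel to the bar. The coupler is seated and level, the arm is clear, and the sprocket and tape are where they were.

```bash
python3 -c "
from plant import ctrl
print(ctrl.close_job())"
```

```text
the job is handed in; nothing more can be done
None
```

I swung the handle up, seated the coupler on the ball and rest, pressed the handle down until it stopped, backed the arm clear and handed the job in; the last picture shows it level and locked, but no verdict was returned.

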